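Refit the knob of a stirring hotplate

ROBOT

A 7-joint arm with a two-finger parallel gripper is mounted at the origin on the work surface. World frame = base frame: x ahead of the robot, y to its left, z up, the work surface at z = 0. Lengths are in mm, angles in rad, forces in N, time in s.
With the tool pointing down it reaches from about 400 to 875 mm from the base axis. Payload 19.3 kg.
Tool frame: the origin (TCP) lies at the very end of the fingers, on their centre line; the grasp point (between the pads) lies 19 mm behind it (grip_point_offset is the z of the grasp point in the tool frame, in mm); z points along the fingers, x is the direction in which the jaws open and shut, and the axes are right-handed (so a half turn about z gives the same grasp; the last joint's range is limited). The gripper opens to 85 mm and grips with 20 to 120 N. Pads are 22 mm wide; open, the fingers measure 114 mm over their backs; the gripper's body (76 mm by 85 mm) begins 54 mm behind the grasp point. The pads swing forward as they close: fully open they stand 13 mm farther back than shut.
Start: joints at [-1.287, 0.521, -0.036, 1.599, 0.021, 1.021, -0.113], TCP at [216.558, 586.273, 194.691] pointing down, gripper open.
Joint ranges: [-2.91, 2.91], [-0.3, 2.13], [-1.5, 1.42], [0.17, 2.43], [-1.26, 4.41], [0.16, 1.93], [-2.52, 2.52]. Speed limits (rad/s): [1.89, 1.89, 2.39, 2.39, 3.01, 3.01, 3.01].

INTERFACE

Orientations are given as a 3x3 rotation matrix whose columns are the frame's x, y, z axes.
In Python, from workcell import movep, movel, goto_joints, open_gripper, clamp, wait, inverse_kinematics, read_state, camera, PlanningError, finish_job, grip_point_offset gives the robot as it stands. Calls block until the motion is done:
- movep(position, orientation): joint-space move of the TCP to a pose.
- movel(position, frame=None, max_speed=150, guard=None): straight line of the TCP; frame=None keeps the orientation; max_speed is the mean speed in mm/s. With guard (N) it stops when the force on the tool has changed by that much, and returns True; else False.
- goto_joints(angles): joint-space move.
- open_gripper() and clamp(): open the fingers fully, or close them until they stop; the grip force is fixed at half the most.
- wait(seconds).
- inverse_kinematics(position, orientation): joint angles nearest the present ones, or None.
- read_state(): the state.
- camera(name): name is "scene" or "top" or "wrist"; returns a dict with "image" (480x640x3 uint8, blue, green, red), "range_z" (480x640 float32, mm along the optical axis (not along the pixel's ray), 0 where there is no reading), "fx", "fy", "cx", "cy" (pixels), "cam_to_world" (4x4, takes a point from camera to world coordinates). Camera axes: x right, y up, looking along -z (the intrinsics and any distortion apply to the point x, -y, -z); pixel columns grow to the right and rows downward; lengths in mm; the calibration is good to about 2 mm. A picture is of the moment at which its call begins.
A pose or a line that the arm cannot do raises PlanningError and nothing moves.
- finish_job(): hands the job in, once; it reports no verdict.
The state is a dict: "time": time; "qpos": joint angles; "qvel": joint speeds; "joint_efforts": joint torques, N m; "eef_pos": TCP position; "tool_rot": TCP orientation; "ft_force": force on the tool from outside, world axes, zero at the start; "torque": the same for the moment, N m; "finger_gap": finger opening in mm.
Only numpy, scipy, OpenCV 4.12 (cv2) and the standard library are available. Lean on these libraries where they do the work, as an engineer would, in place of code of your own. Each camera call takes 0.05 s, during which the arm holds its last target.

TASK

The control knob has come off the stirring hotplate. Put it back on its keyed shaft: press it down lightly while slowly turning it until the keyway finds the key and the knob drops fully home, then turn it so that its white pointer stands at the red off mark, and let go. Never press hard on the shaft, and leave the glassware and the jar where they are.

Things in the scene. Friction and masses are not known exactly. Their poses are not given: they have to be found in the camera images.
- knob_center (a point): the loose knob: black upright cylinder, 38 mm diameter, 38 mm high, 50-85 g, standing on its open underside on the bench; may be gripped at any yaw. Point on its axis, 19 mm above the underside. z up its axis, +x towards its white pointer line (on top and down the side). Underside has a round bore, 11.4 mm diameter, 20 mm deep, with a keyway on the pointer's side; the upper 18 mm are solid
- pointer_tip (a point): foot of the knob's white pointer line, level with the underside, 17 mm from the knob's axis (axes as knob_center). Above it, in the bore's wall, is the keyway: a slot 7.2 mm wide, 20 mm deep like the bore, out to 13 mm from the axis, in the pointer's direction
- shaft_foot (a point): on the hotplate's control shaft axis at deck level, 55 mm above the bench. Hotplate axes (fixed, they do NOT turn with the shaft): z up, -x to the off mark and front, +x to the white ceramic plate. The flat deck reaches 55 mm to the front, 55 mm back to the plate's block (21 mm above the deck) and 90 mm to either side. The hotplate does not move
- shaft_tip (a point): top of the upright steel shaft, 21 mm above the deck; axes as shaft_foot. Shaft 10 mm diameter, bevelled tip; on its lower 7 mm a brass key, 6.2 mm wide, juts out to 12 mm from the axis. The key's direction is not measured: it was left 0.5 to 3.0 rad clockwise (from above) of the off mark. The shaft resists turning with 0.04 N m, stays where left, and stops 0.08 rad anticlockwise of the off mark
- off_mark (a point): the red off mark, a radial line on the control deck at the front of the shaft; point at deck level 17 mm from the shaft's axis, below where the pointer's foot should end. A knob not lined up rides on the key, centred by the shaft's round top, underside 7 mm above the deck; when keyway and key agree within about 0.1 rad it sinks until its underside is 1 mm above the deck
- flask: bystander: small conical glass flask with an orange stopper, 62 mm in diameter, 84 mm high, loose on the bench; origin under its centre
- jar: bystander: white plastic jar with a black lid, 66 mm in diameter, 88 mm high, loose on the bench; origin under its centre
- dish: bystander: flat closed glass dish, 90 mm in diameter, 14 mm high, loose on the hotplate's ceramic plate; origin under its centre
Not all that is in view belongs to the job. Of the things like the part that bears knob_center, leave any that is orange or pink; of the rest the smaller one is meant.

How it is judged (in metres and radians):
On the way:
1. the knob has dropped home over the key: centred on the shaft within 3 mm and its underside within 3 mm of the deck (horizontal distance between knob_center and shaft_foot below 0.003 m and z of knob_center in the frame of shaft_foot below 0.022 m), for 0.2 s.
At the end, for the whole second after the job is handed in: The knob is fully home on the shaft (centred within 3 mm, underside within 3 mm of the deck, upright within 0.1 rad), its pointer's foot is within 4.5 mm (about 15 degrees) of the off mark, and it is at rest and released (all of step 1 and angle between knob_center's own z axis and vertical below 0.1 rad and horizontal distance between pointer_tip and off_mark below 0.0045 m and linear speed of knob below 0.01 m/s); the robot touches nothing.
It fails at once if the knob is pressed on the hotplate and its shaft with more than 25 N (contact force between knob and hotplate above 25 N).
It fails at once if the robot bears on the hotplate with more than 25 N (contact force between any of the fingers, the arm and hotplate above 25 N).
It fails at once if the flask, the jar or the dish is shifted by more than 15 mm or tipped (distance of any of flask, jar, dish from where it was at the start of the episode above 0.015 m or angle between any of flask, jar's own z axis and vertical above 0.3 rad).
It also fails if it takes over 70 s, if anything falls off the work surface, if the arm or the gripper's body presses on something with over 40 N, if the wrist force passes 120 N, or if a joint passes its speed limit or range.

## Working session

There is one attempt and no reset: what is moved stays moved. The work goes in short steps, each a Python script; the robot and the scene stay as the last script left them, time stands still between calls to the robot, and variables do not carry over. Pictures are saved under pics/ and viewed, and the job is handed in when it is done.

```bash
mkdir -p pics; ls; python3 - <<'E'
from workcell import *
import cv2,numpy as np
for n in ["scene","top","wrist"]:
    c=camera(n); cv2.imwrite(f"pics/{n}0.png",c["image"]); np.savez(f"{n}0.npz",**{k:c[k] for k in c})
    print(n,c["fx"],c["fy"],c["cx"],c["cy"],c.keys());print(np.round(c["cam_to_world"],3))
s=read_state();print(s,grip_point_offset)
E
```

```text
pics
scene 453.2331159008113 453.2331159008113 319.4612082093314 236.45936976270926 dict_keys(['image', 'range_z', 'fx', 'fy', 'cx', 'cy', 'cam_to_world'])
[[-8.49000e-01 -4.49000e-01  2.77000e-01  7.30694e+02]
 [ 5.28000e-01 -7.33000e-01  4.29000e-01  3.54205e+02]
 [ 1.10000e-02  5.11000e-01  8.60000e-01  6.63496e+02]
 [ 0.00000e+00  0.00000e+00  0.00000e+00  1.00000e+00]]
top 444.1573111858206 444.1573111858206 324.6901357468697 239.77274983358703 dict_keys(['image', 'range_z', 'fx', 'fy', 'cx', 'cy', 'cam_to_world'])
[[-1.40000e-02  1.00000e+00 -2.60000e-02  4.97234e+02]
 [-9.99000e-01 -1.50000e-02 -4.60000e-02  4.32040e+01]
 [-4.70000e-02  2.60000e-02  9.99000e-01  8.11757e+02]
 [ 0.00000e+00  0.00000e+00  0.00000e+00  1.00000e+00]]
wrist 386.21542893000566 386.21542893000566 320.3149693874271 237.48990990638083 dict_keys(['image', 'range_z', 'fx', 'fy', 'cx', 'cy', 'cam_to_world'])
[[ 3.47000e-01 -8.96000e-01 -2.76000e-01  1.45696e+02]
 [ 9.38000e-01  3.32000e-01  1.02000e-01  6.11894e+02]
 [ 0.00000e+00 -2.95000e-01  9.56000e-01  3.73382e+02]
 [ 0.00000e+00  0.00000e+00  0.00000e+00  1.00000e+00]]
{'time': 0.15, 'qpos': array([-1.28720376,  0.52187109, -0.03630338,  1.5998535 ,  0.02117666,
        1.02110671, -0.11282445]), 'qvel': array([-0.00066248, -0.00236453,  0.00037553, -0.00151512,  0.00011891,
        0.00016678, -0.00044078]), 'joint_efforts': array([ 1.86637262e-03, -9.27399373e+01,  1.98082142e+00, -3.70055330e+01,
        1.79773592e-02,  6.38861500e-03,  1.19049056e-05]), 'eef_pos': array([216.47625017, 586.01745591, 194.27040585]), 'tool_rot': array([[ 3.46523758e-01,  9.38041163e-01, -2.49462753e-04],
       [ 9.38040808e-01, -3.46523845e-01, -8.17438439e-04],
       [-8.53235696e-04,  4.92555977e-05, -9.99999635e-01]]), 'ft_force': array([ 0.43437365, -0.44533054, -0.58029609]), 'torque': array([0.0179637 , 0.00797583, 0.03622037]), 'finger_gap': 85.2710303151175} -18.700000000000003
```

View pics/scene0.png

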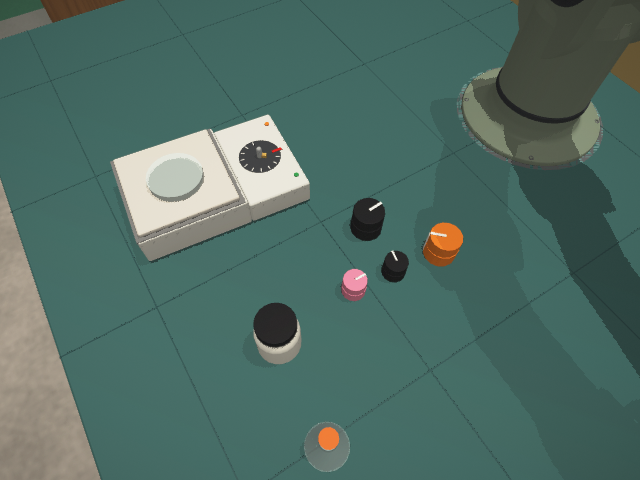

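View pics/top0.png

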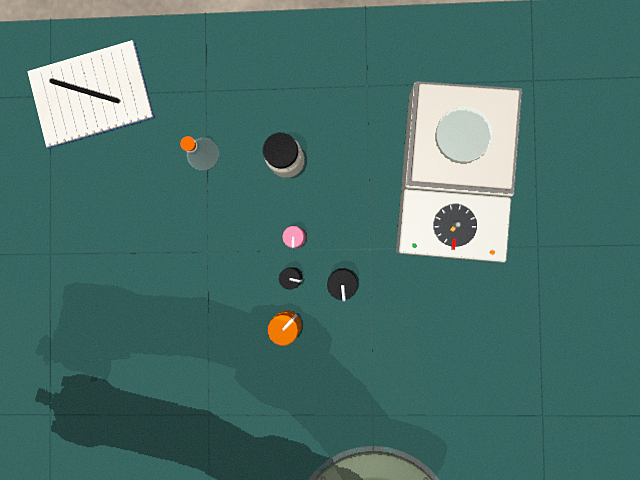

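View pics/wrist0.png

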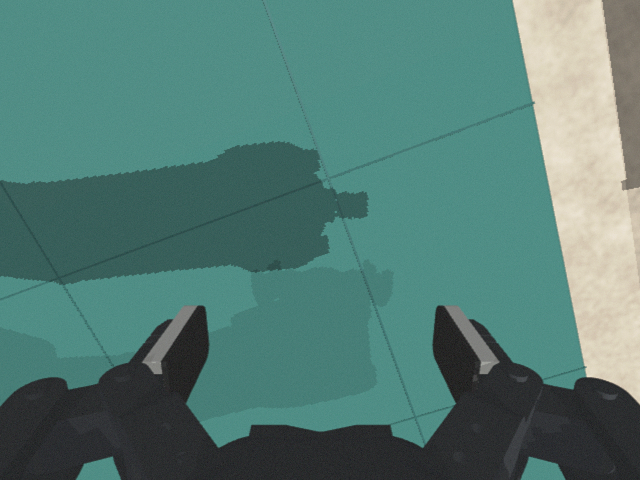

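The top view shows the small black knob at (290,278), the shaft near (458,225) and the red off mark near (454,244). Next I turn these into coordinates.

```bash
cat > h.py <<'E'
from workcell import *
import cv2,numpy as np
def ray(c,u,v):
    d=np.array([(u-c["cx"])/c["fx"],-(v-c["cy"])/c["fy"],-1.0]); T=np.array(c["cam_to_world"])
    return T[:3,3],T[:3,:3]@d
def onz(c,u,v,z):
    o,d=ray(c,u,v); return o+d*(z-o[2])/d[2]
def snap(n,tag):
    c=camera(n); cv2.imwrite(f"pics/{tag}.png",c["image"]); np.savez(f"{tag}.npz",**{k:c[k] for k in c}); return c
def proj(c,p):
    T=np.array(c["cam_to_world"]); q=T[:3,:3].T@(np.array(p)-T[:3,3]); return c["cx"]+c["fx"]*q[0]/-q[2], c["cy"]-c["fy"]*q[1]/-q[2]
E
python3 - <<'E'
from h import *
c=dict(np.load("top0.npz"))
for n,(u,v),z in [("knob",(290,278),38),("big",(343,283),60),("orange",(283,329),60),("pink",(293,237),38),("shaft",(458,225),76),("off",(454,244),55),("jar",(281,150),88),("flask",(205,153),10)]:
    print(n,onz(c,u,v,z).round(1), c["range_z"][v,u])
print((c["range_z"]>0).mean())
im=c["image"]
a=cv2.resize(im[195:275,395:520],None,fx=6,fy=6,interpolation=cv2.INTER_CUBIC); cv2.imwrite("pics/c1.png",a)
s=dict(np.load("scene0.npz"))["image"]
cv2.imwrite("pics/c2.png",cv2.resize(s[110:220,210:320],None,fx=5,fy=5,interpolation=cv2.INTER_CUBIC))
E
```

```text
knob [451.9 140.6  38. ] 777.2077
big [443.8  48.   60. ] 759.0697
orange [367.1 150.7  60. ] 758.7105
pink [523.5 134.4  38. ] 777.1727
shaft [ 537.7 -141.6   76. ] 729.929
off [ 506.9 -139.6   55. ] 747.86346
jar [665.5 146.7  88. ] 736.0267
flask [681.5 298.5  10. ] 787.9266
0.996162109375
```

View pics/c1.png

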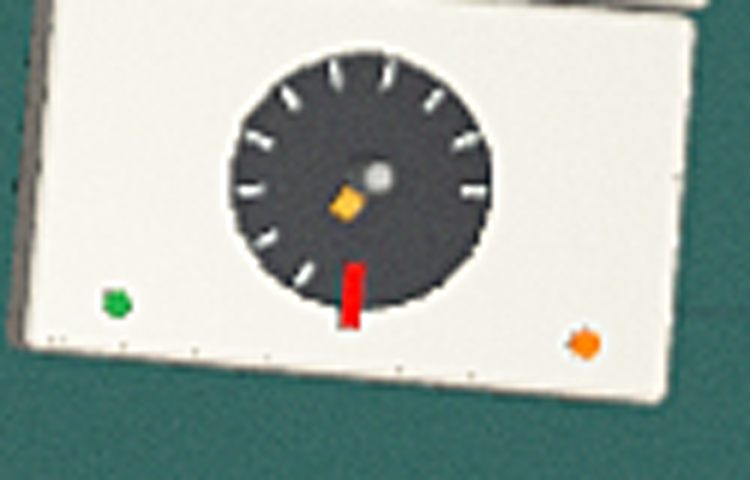

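View pics/c2.png

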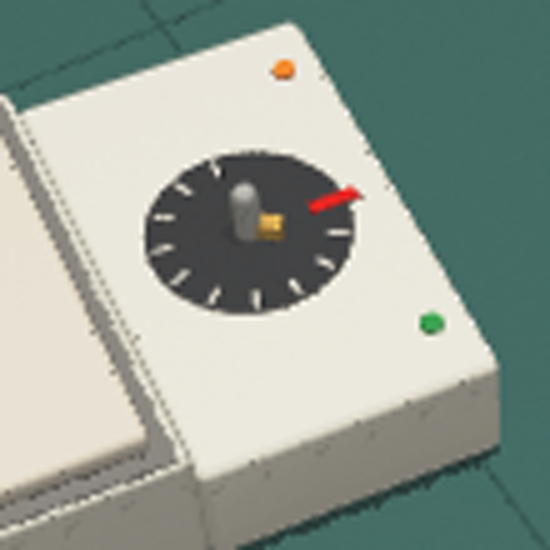

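```bash
cat >> h.py <<'E'
def Rz(deg):
    a=np.deg2rad(deg); c,s=np.cos(a),np.sin(a)
    return np.array([[c,s,0],[s,-c,0],[0,0,-1.]])
E
python3 - <<'E'
from h import *
for n,p,angs in [("pick",[452,141,60],[45,60,120,135,-45,-60,-120,-135]),("shaft",[533,-140,90],range(-180,181,30))]:
    for a in angs:
        q=inverse_kinematics(p,Rz(a)); print(n,a,None if q is None else np.round(q,2))
E
```

```text
pick 45 [-0.55  0.51  0.16  2.11 -0.15  0.54  0.51]
pick 60 [-0.51  0.5   0.11  2.11 -0.1   0.54  0.72]
pick 120 [-0.33  0.5  -0.13  2.1   0.11  0.55  1.56]
pick 135 [-0.28  0.5  -0.19  2.1   0.17  0.56  1.76]
pick -45 [-0.75  0.55  0.43  2.12 -0.42  0.56 -0.8 ]
pick -60 [-0.77  0.55  0.45  2.12 -0.44  0.56 -1.04]
pick -120 [-1.19  0.96  1.22  2.14 -1.16  0.99 -1.39]
pick -135 [-1.19  0.96  1.22  2.14 -1.16  0.99 -1.65]
shaft -180 [-0.57  0.97  1.22  1.92 -1.06  1.09 -2.02]
shaft -150 [-0.57  0.97  1.22  1.92 -1.06  1.09 -1.5 ]
shaft -120 [-0.49  0.82  1.01  1.92 -0.88  0.93 -1.13]
shaft -90 [-0.32  0.66  0.68  1.91 -0.58  0.78 -0.88]
shaft -60 [-0.29  0.64  0.63  1.91 -0.53  0.76 -0.4 ]
shaft -30 [-0.24  0.62  0.56  1.91 -0.47  0.75  0.07]
shaft 0 [-0.2   0.6   0.49  1.91 -0.41  0.73  0.53]
shaft 30 [-0.16  0.59  0.43  1.9  -0.36  0.72  1.  ]
shaft 60 [-0.11  0.57  0.36  1.9  -0.3   0.72  1.47]
shaft 90 [-0.01  0.56  0.22  1.9  -0.17  0.71  1.88]
shaft 120 [ 0.09  0.55  0.08  1.89 -0.07  0.71  2.31]
shaft 150 [ 0.87  0.78 -1.07  1.85  0.81  1.02  2.07]
shaft 180 [-0.57  0.97  1.22  1.92 -1.06  1.09 -2.02]
```

```bash
python3 - <<'E'
from h import *
movep([452,141,150],Rz(120)); wait(0.3)
c=snap("wrist","wk"); s=read_state(); print(s["time"],s["eef_pos"],s["ft_force"])
movep([538,-135,190],Rz(30)); wait(0.3)
c=snap("wrist","ws"); s=read_state(); print(s["time"],s["eef_pos"],s["tool_rot"].round(3))
E
```

```text
2.3333 [451.95542521 141.24703786 149.97928004] [-0.38138972 -0.41932225 -0.14639028]
3.8083 [ 538.01386595 -134.56912158  189.97186618] [[ 0.866  0.501 -0.   ]
 [ 0.501 -0.866  0.   ]
 [ 0.    -0.    -1.   ]]
```

View pics/wk.png

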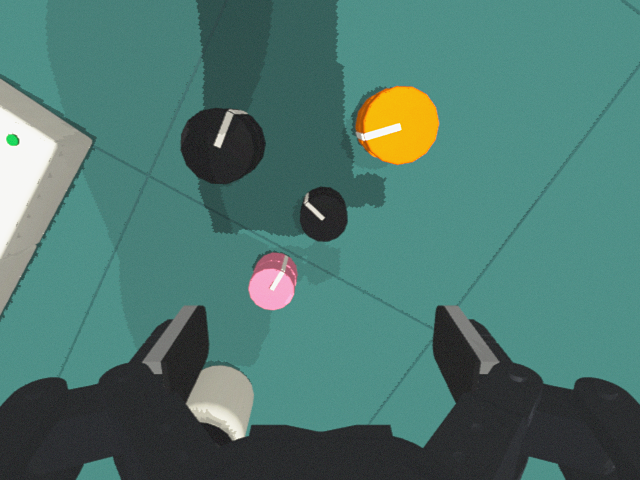

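View pics/ws.png

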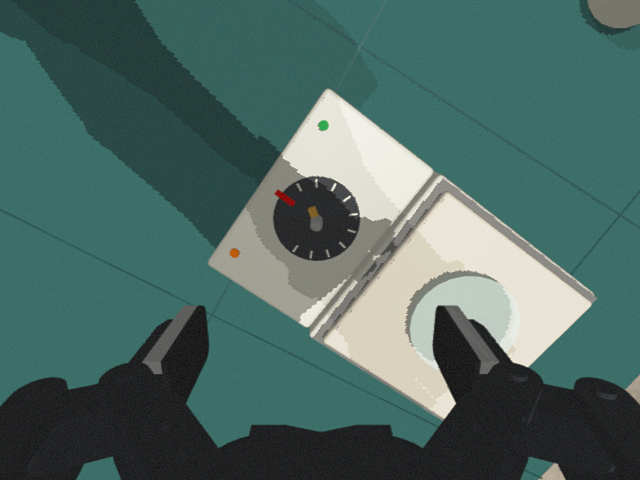

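Wrist views: the small black knob's top is near (324,210) with its pointer towards (306,197). The dial is centred near (316,219), shaft tip near (316,224), brass key near (313,212) and red mark near (285,198).

```bash
python3 - <<'E'
from h import *
L=lambda t:dict(np.load(t+".npz"))
def blobs(m,roi,mn=3):
    u0,v0,u1,v1=roi; k=np.zeros_like(m); k[v0:v1,u0:u1]=m[v0:v1,u0:u1]
    n,_,st,ce=cv2.connectedComponentsWithStats(k); return [(st[i,4],ce[i],st[i,:4]) for i in range(1,n) if st[i,4]>=mn]
for tag,roiK,roiS in [("wk",(295,180,355,245),None),("top0",(275,262,308,295),(430,198,482,255)),("ws",None,(262,165,372,270)),("scene0",None,(230,130,300,185))]:
    c=L(tag); im=c["image"].astype(int); hsv=cv2.cvtColor(c["image"],cv2.COLOR_BGR2HSV); T=c["cam_to_world"]
    if roiK:
        m=((im.max(2)<60)|((hsv[...,1]<60)&(im.min(2)>90))).astype(np.uint8)
        # world z from depth
        R=c["range_z"]; vv,uu=np.mgrid[:480,:640]
        P=np.stack([(uu-c["cx"])/c["fx"]*R,-(vv-c["cy"])/c["fy"]*R,-R],-1)@T[:3,:3].T+T[:3,3]
        u0,v0,u1,v1=roiK; Pk=P[v0:v1,u0:u1].reshape(-1,3); t=Pk[Pk[:,2]>33]; print(tag,"depth top",len(t),np.median(t[:,2]))
        (cx,cy),r=cv2.minEnclosingCircle(t[:,:2].astype(np.float32)); print(" circ",cx,cy,r,"mean",t.mean(0))
        w=((hsv[...,1]<70)&(im.min(2)>90)).astype(np.uint8)
        for a,ce,st in blobs(w,roiK): print("white",a,ce,st, onz(c,*ce,38).round(1))
        for a,ce,st in blobs(m,roiK,50): print("blk",a,ce,st)
    if roiS:
        red=((im[...,2]>110)&(im[...,1]<60)&(im[...,0]<60)).astype(np.uint8)
        br=((hsv[...,0]>10)&(hsv[...,0]<30)&(hsv[...,1]>90)&(im[...,2]>70)).astype(np.uint8)
        for a,ce,st in blobs(red,roiS): print(tag,"red",a,ce.round(2),onz(c,*ce,55).round(1))
        for a,ce,st in blobs(br,roiS): print(tag,"brass",a,ce.round(2),onz(c,*ce,62).round(1))
        dk=(im.max(2)<95).astype(np.uint8)
        b=[x for x in blobs(dk,roiS,200)]
        u0,v0,u1,v1=roiS; k=np.zeros_like(dk);k[v0:v1,u0:u1]=dk[v0:v1,u0:u1]
        cs,_=cv2.findContours(k,cv2.RETR_EXTERNAL,cv2.CHAIN_APPROX_NONE)
        cc=max(cs,key=cv2.contourArea); e=cv2.fitEllipse(cv2.convexHull(cc)); print("dial ell",e,onz(c,*e[0],55).round(1))
u=L("ws"); cv2.imwrite("pics/c3.png",cv2.resize(u["image"][170:270,260:370],None,fx=6,fy=6,interpolation=cv2.INTER_CUBIC))
u=L("wk"); cv2.imwrite("pics/c4.png",cv2.resize(u["image"][175:255,280:370],None,fx=6,fy=6,interpolation=cv2.INTER_CUBIC))
E
```

```text
wk depth top 1810 38.050970947475435
 circ 427.259765625 126.452392578125 46.71388244628906 mean [448.71235041 142.3173687   40.5587724 ]
white 157 [312.49681529 207.66878981] [304 193  21  28] [446.6 131.3  38. ]
blk 2023 [323.16955017 213.89767672] [300 187  47  54]
top0 depth top 369 37.28724505085984
 circ 471.08160400390625 101.78974914550781 64.15843200683594 mean [452.77624739 140.54277107  51.98809346]
white 35 [294.51428571 279.74285714] [289 278  13   5] [448.8 132.7  38. ]
blk 418 [290.49282297 277.715311  ] [279 267  25  23]
top0 red 34 [453.21 243.35] [ 508.  -138.3   55. ]
top0 brass 27 [452.44 228.59] [ 532.6 -135.9   62. ]
dial ell ((454.92913818359375, 225.04112243652344), (41.819759368896484, 42.93714141845703), 101.61875915527344) [ 538.8 -141.8   55. ]
ws red 119 [284.62 197.65] [ 506. -138.   55.]
ws brass 93 [312.55 211.41] [ 531.  -135.1   62. ]
dial ell ((315.98858642578125, 218.35296630859375), (83.93058776855469, 86.53815460205078), 99.46651458740234) [ 537.1 -140.3   55. ]
scene0 red 26 [275.73 149.69] [ 506.2 -140.2   55. ]
scene0 brass 27 [263.78 155.04] [ 532.3 -134.7   62. ]
dial ell ((259.3270568847656, 156.0445098876953), (31.45096778869629, 41.260826110839844), 84.97360229492188) [ 537.6 -142.4   55. ]
```

```bash
sleep 0
```

```text
(no output)
```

View pics/c3.png

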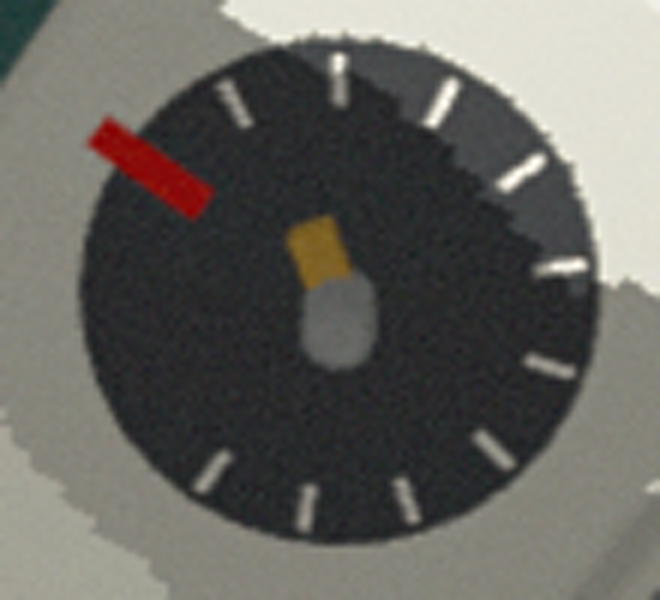

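View pics/c4.png

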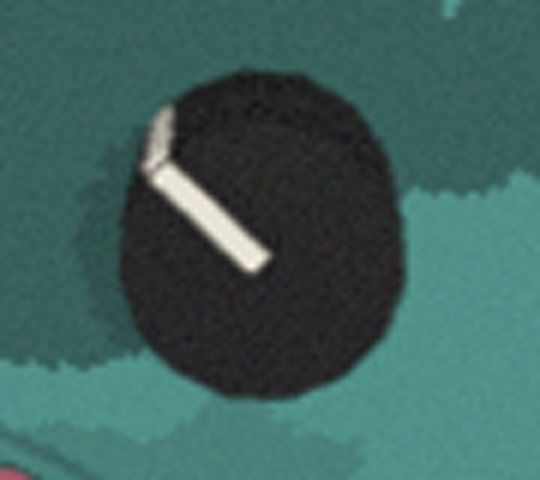

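```bash
python3 - <<'E'
from h import *
L=lambda t:dict(np.load(t+".npz"))
for tag,roi in [("wk",(290,180,360,250)),("top0",(275,262,308,295))]:
    c=L(tag);T=c["cam_to_world"];R=c["range_z"]; vv,uu=np.mgrid[:480,:640]
    P=np.stack([(uu-c["cx"])/c["fx"]*R,-(vv-c["cy"])/c["fy"]*R,-R],-1)@T[:3,:3].T+T[:3,3]
    m=np.zeros((480,640),np.uint8);u0,v0,u1,v1=roi
    m[v0:v1,u0:u1]=(abs(P[v0:v1,u0:u1,2]-38)<3.5)
    m[v0:v1,u0:u1]&=((c["image"].max(2)<60)|(c["image"].min(2)>90))[v0:v1,u0:u1].astype(np.uint8)
    cs,_=cv2.findContours(m,cv2.RETR_EXTERNAL,cv2.CHAIN_APPROX_NONE);cc=max(cs,key=cv2.contourArea)
    e=cv2.fitEllipse(cv2.convexHull(cc)); print(tag,e,onz(c,*e[0],38).round(1))
c=L("wk");a=onz(c,322.3,218.6,38);b=onz(c,305.9,203.8,38);print("pointer",a,b,np.degrees(np.arctan2(*(b-a)[1::-1])))
c2=L("ws");print("tip",onz(c2,316.3,225.3,76))
T=c2["cam_to_world"];print("tcp px",proj(c2,[538,-134.6,190]), "knob-held px",proj(c2,[538,-134.6,200]))
for p in (a,b): print(proj(L("top0"),p))
E
```

```text
wk ((323.14996337890625, 217.35711669921875), (46.5921630859375, 47.65431594848633), 73.75122833251953) [449.2 142.3  38. ]
top0 ((289.03436279296875, 278.0399475097656), (20.703983306884766, 21.188556671142578), 25.188167572021484) [451.8 142.2  38. ]
pointer [450.36244464 142.24572323  38.        ] [446.51470085 125.45422488  38.        ] -102.90641043777931
tip [ 537.65882079 -140.35340627   76.        ]
tcp px (np.float64(320.63529366509954), np.float64(275.998655780883)) knob-held px (np.float64(320.67802498576157), np.float64(284.1702577897552))
(np.float64(289.04495247455196), np.float64(278.8817437600518))
(np.float64(298.6457840269918), np.float64(280.98468019352174))
```

```bash
python3 - <<'E'
from h import *
movep([450.5,142.2,100],Rz(120))
print(movel([450.5,142.2,9],max_speed=80,guard=8)); print(read_state()["eef_pos"])
clamp(); s=read_state(); print(s["finger_gap"],s["eef_pos"])
movel([450.5,142.2,120],max_speed=120); wait(.2)
s=read_state(); print(s["time"],s["finger_gap"],s["ft_force"],s["eef_pos"]); snap("wrist","wg")
snap("top","tg")
E
```

```text
False
[450.77425377 142.28443939   9.3809028 ]
-0.27593755126306874 [450.5106472  142.19868066   9.00593329]
8.3083 0.008387171883277292 [-0.83144148 -0.77235118  0.3137005 ] [450.22029902 142.08696309 119.48466851]
```

View pics/wg.png

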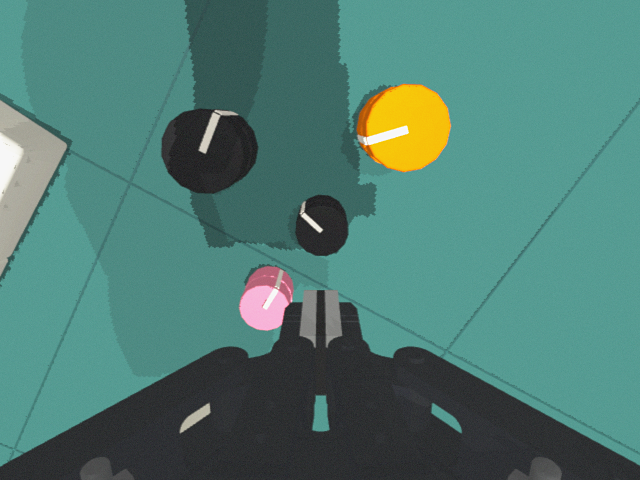

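```bash
cat >> h.py <<'E'
def knobtop(c,roi,z,tol=3.5):
    T=c["cam_to_world"];R=c["range_z"]; vv,uu=np.mgrid[:480,:640]
    P=np.stack([(uu-c["cx"])/c["fx"]*R,-(vv-c["cy"])/c["fy"]*R,-R],-1)@T[:3,:3].T+T[:3,3]
    m=np.zeros((480,640),np.uint8);u0,v0,u1,v1=roi
    m[v0:v1,u0:u1]=((abs(P[...,2]-z)<tol)&((c["image"].max(2)<60)|(c["image"].min(2)>90)))[v0:v1,u0:u1]
    cs,_=cv2.findContours(m,cv2.RETR_EXTERNAL,cv2.CHAIN_APPROX_NONE);cc=max(cs,key=cv2.contourArea)
    e=cv2.fitEllipse(cv2.convexHull(cc)); return e,onz(c,*e[0],z).round(1)
E
python3 - <<'E'
from h import *
L=lambda t:dict(np.load(t+".npz"))
print(knobtop(L("wg"),(290,185,360,262),38)); 
c=L("tg"); cv2.imwrite("pics/c5.png",cv2.resize(c["image"][200:360,230:400],None,fx=4,fy=4))
w=L("wg"); 
for z in (0,10,38,60):print(z,proj(w,[450.2,142.1,z]))
E
```

```text
(((321.1554260253906, 229.4432373046875), (51.46925735473633, 52.660884857177734), 95.1430435180664), array([449.1, 142.2,  38. ]))
0 (np.float64(320.23061628891486), np.float64(217.49112399220382))
10 (np.float64(320.23470495843867), np.float64(220.66300088083733))
38 (np.float64(320.24768527325455), np.float64(230.73277060212644))
60 (np.float64(320.25983074656364), np.float64(240.1548933405719))
```

View pics/c5.png

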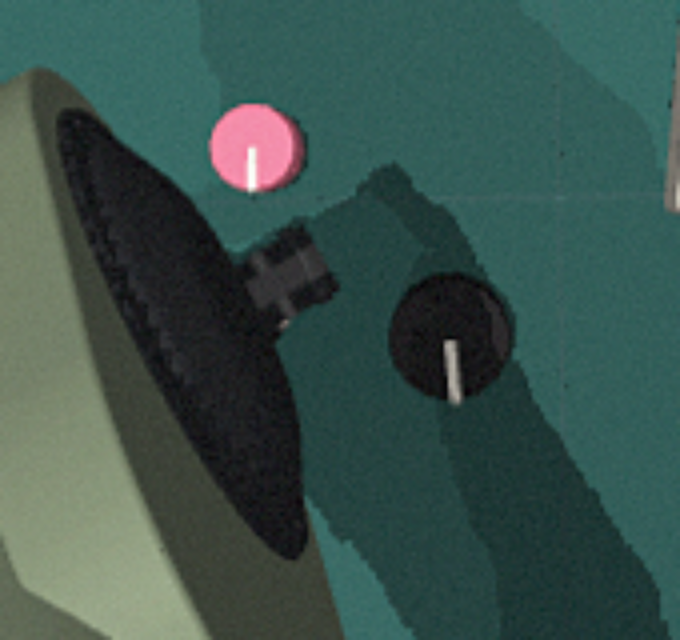

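```bash
python3 - <<'E'
from h import *
def P(c,u,v):
    R=float(c["range_z"][v,u]); T=c["cam_to_world"]; return (T[:3,:3]@np.array([(u-c["cx"])/c["fx"]*R,-(v-c["cy"])/c["fy"]*R,-R])+T[:3,3]).round(1)
c=dict(np.load("wg.npz"))
for v in (285,288,290,292,295,300,310,320,335): print(v,P(c,310,v),P(c,332,v),P(c,320,v))
print(proj(c,[450.2,142.1,119.5]))
c=dict(np.load("wk.npz"))
for v in (305,308,312,320,340,360): print(v,P(c,195,v),P(c,445,v),P(c,202,v),P(c,460,v))
E
```

```text
285 [505.2 163.9   0. ] [495.7 179.7   0.7] [500.7 171.    0.6]
288 [508.  165.4  -1. ] [498.5 181.4  -0.6] [503.7 172.7  -0.9]
290 [442.4 132.9 160.6] [438.6 140.7 159.4] [440.7 136.4 160.1]
292 [442.1 132.9 163. ] [438.4 140.5 161.9] [440.8 136.5 161.6]
295 [442.3 133.  165.1] [438.  140.1 165.6] [440.6 136.4 164.8]
300 [442.3 133.1 169.2] [438. 140. 170.] [440.3 136.2 169.8]
310 [442.6 133.5 176.2] [438.5 140.1 176.7] [440.5 136.4 176.9]
320 [442.1 133.5 184. ] [438.9 140.1 183.2] [439.9 136.  185.2]
335 [441.5 133.4 194.4] [438.7 139.6 193.1] [440.6 136.4 193.2]
(np.float64(320.30590180014156), np.float64(275.89554423610093))
305 [465.2  96.6 202.8] [420.  175.1 202.5] [463.9  98.8 202.9] [466.6 302.3  -0.6]
308 [463.3  97.3 207.5] [420.1 174.  205.7] [464.5  99.3 203.6] [469.2 304.2  -0.8]
312 [463.6  98.  209.3] [420.7 173.4 208.3] [465.8 100.  203.9] [417.9 177.6 208.9]
320 [464.6  99.4 212.1] [422.6 173.9 210.6] [467.2 101.4 206.3] [418.8 175.7 214.8]
340 [470.1 102.7 214.2] [427.9 176.4 213.8] [474.2 104.8 206.9] [421.2 172.7 226. ]
360 [476.2 105.9 215.7] [433.7 180.1 215.2] [479.8 108.2 209.4] [426.1 175.4 228.1]
```

The grasp missed. The knob is still at (449,142), and the wrist depth shows the shut finger ends about 40 mm behind the reported TCP (53 mm when open). At TCP z=9 the pads therefore closed above the 38 mm knob. I'll correct for this offset and descend guarded.

```bash
python3 - <<'E'
from h import *
open_gripper()
p=[450.0,142.2]
movel(p+[20],max_speed=120)
print(movel(p+[-33],max_speed=60,guard=6)); s=read_state();print(s["eef_pos"],s["ft_force"],s["finger_gap"])
snap("wrist","wp")
E
```

```text
False
[450.15907294 142.26051831 -32.75581071] [ 0.38954569  0.80991408 -0.12052665] 85.24886432296405
```

View pics/wp.png

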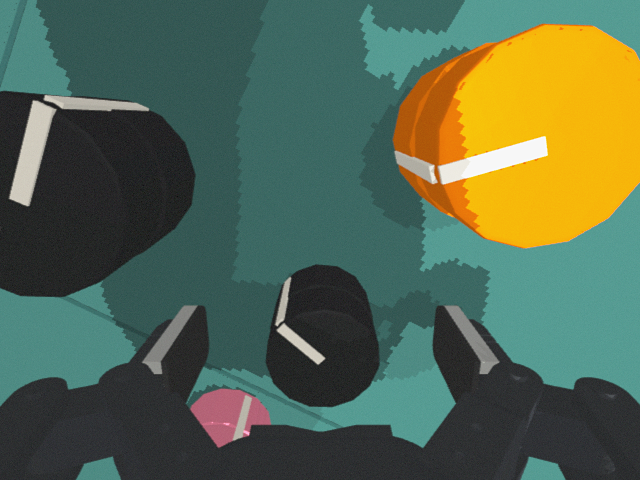

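The knob sits centred between the open pads, top at about (322,350), with no contact. Clamping.

```bash
python3 - <<'E'
from h import *
clamp(); s=read_state(); print(s["finger_gap"],s["eef_pos"],s["ft_force"])
movel([450,142.2,60],max_speed=120); wait(.3)
s=read_state(); print(s["time"],s["finger_gap"],s["ft_force"],s["torque"],s["eef_pos"]); snap("wrist","wg2")
E
```

```text
36.66834360446414 [450.09842797 142.1841836  -32.63200626] [-2.85659926 -1.36340385 10.44896629]
12.9917 36.89117122084457 [-0.8027763   0.15168977 -0.88755508] [-0.06414976 -0.00531416  0.0132124 ] [449.79553052 142.14682402  59.61595887]
```

View pics/wg2.png

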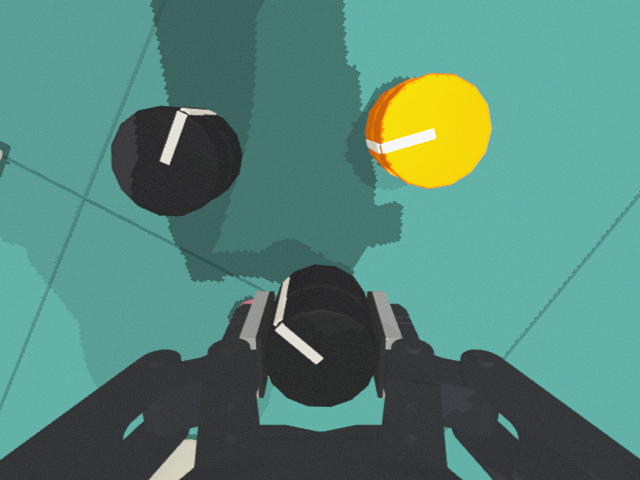

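The knob is held between the pads (gap 36.9), pointer from (322,361) to (278,326). Next I measure the held knob in the tool frame.

```bash
python3 - <<'E'
from h import *
c=dict(np.load("wg2.npz")); T=c["cam_to_world"];R=c["range_z"]; vv,uu=np.mgrid[:480,:640]
P=np.stack([(uu-c["cx"])/c["fx"]*R,-(vv-c["cy"])/c["fy"]*R,-R],-1)@T[:3,:3].T+T[:3,3]
reg=P[335:400,290:360]; z=np.median(reg[...,2]); print("top z",z, np.percentile(reg[...,2],[5,95]))
e,p=knobtop(c,(258,260,385,412),z,3); print(e,p)
s=read_state(); d=s["tool_rot"].T@(p-s["eef_pos"]); print("in tool",d)
bot=(c["image"].max(2)<60)
a=onz(c,320.5,361,z); b=onz(c,279,327,z); print("pointer ang",np.degrees(np.arctan2(*(b-a)[1::-1])), a, "tool ang",np.degrees(np.arctan2(s["tool_rot"][1,0],s["tool_rot"][0,0])))
cv2.imwrite("pics/c6.png",cv2.resize(c["image"][255:415,240:400],None,fx=3.5,fy=3.5,interpolation=cv2.INTER_CUBIC))
E
```

```text
top z 130.32638129165863 [129.41288444 131.23348064]
((322.49725341796875, 355.199462890625), (99.97608184814453, 147.90359497070312), 92.26261138916016) [447.7 141.7 130.3]
in tool [  0.67728014  -2.10526588 -70.60614735]
pointer ang -103.59881964463268 [449.94848703 142.26899995 130.32638129] tool ang 120.00077090746576
```

View pics/c6.png

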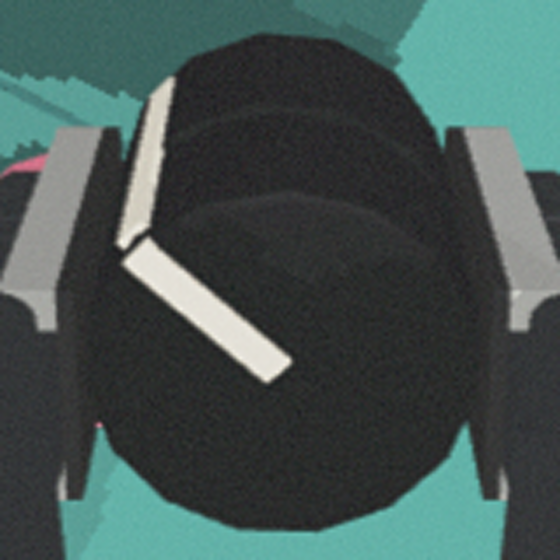

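```bash
python3 - <<'E'
from h import *
c=dict(np.load("wg2.npz")); s=read_state(); z=130.3
f=lambda u,v:s["tool_rot"].T@(onz(c,u,v,z)-s["eef_pos"])
print(f(321.5,310),f(321.5,406.2),f(321.5,310)+f(321.5,406.2))
print(f(265.5,352),f(376.5,352))
E
```

```text
[  0.36497432 -18.33891875 -70.5967848 ] [  0.37897465  17.98061755 -70.61778896] [   0.74394897   -0.3583012  -141.21457376]
[-17.75644092  -3.25241594 -70.60702755] [ 18.17722225  -3.22205694 -70.604036  ]
```

```bash
python3 - <<'E'
from h import *
movep([537.4,-140.4,120],Rz(3)); wait(.3); s=read_state(); print(s["time"],s["eef_pos"],s["ft_force"])
c=snap("wrist","wh"); t=snap("top","th")
cv2.imwrite("pics/c7.png",cv2.resize(c["image"][140:300,240:400],None,fx=3.7,fy=3.7,interpolation=cv2.INTER_CUBIC))
im=c["image"].astype(int)
dk=np.zeros((480,640),np.uint8); m=(im.max(2)<95); 
cv2.imwrite("pics/wh.png",c["image"])
E
```

```text
14.5 [ 537.35944648 -139.85290349  119.88548229] [-0.54908454  0.97349534  0.49330994]
```

View pics/wh.png

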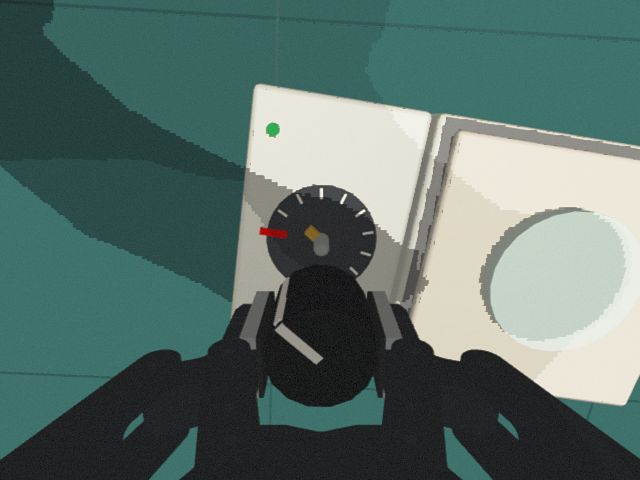

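View pics/c7.png

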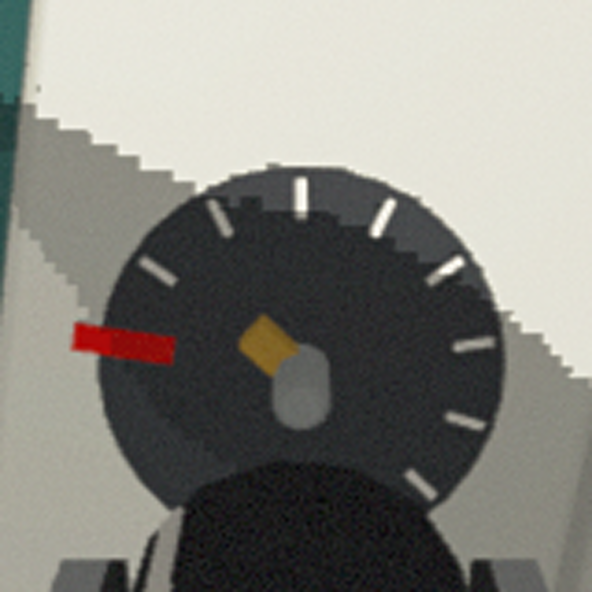

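```bash
python3 - <<'E'
from h import *
c=dict(np.load("wh.npz")); s=read_state(); g=lambda u,v:(u/3.7+240,v/3.7+140)
print("tip",onz(c,*g(301,402),76), "tool axis px",proj(c,[s["eef_pos"][0],s["eef_pos"][1],76]),g(301,402))
def ang(p,q,z): a=onz(c,*g(*p),z);b=onz(c,*g(*q),z);return np.degrees(np.arctan2(*(b-a)[1::-1])),a,b
print("key",ang((297,348),(263,315),62),ang((272,378),(240,345),62))
print("red",ang((174,351),(74,337),55))
# dial: circle fit through rim points
pts=np.array([onz(c,*g(u,v),55)[:2] for u,v in [(100,345),(113,278),(150,222),(200,185),(300,166),(400,187),(455,229),(490,285),(503,350),(498,400),(120,440),(180,508),(440,495)]])
A=np.c_[2*pts,np.ones(len(pts))]; x=np.linalg.lstsq(A,(pts**2).sum(1),rcond=None)[0]; print("dial",x[:2],np.sqrt(x[2]+x[0]**2+x[1]**2))
a=onz(c,322,361,190.5);b=onz(c,279,327,190.5);print("ptr",np.degrees(np.arctan2(*(b-a)[1::-1])))
print(onz(c,*g(251.5,330),62))
E
```

```text
tip [ 537.79322685 -140.54402321   76.        ] tool axis px (np.float64(320.72639405206843), np.float64(247.93186719731136)) (321.35135135135135, 248.64864864864865)
key (np.float64(137.68592169679414), array([ 536.87132909, -135.46076364,   62.        ]), array([ 530.72237109, -129.8628799 ,   62.        ])) (np.float64(135.60776815510002), array([ 532.81219902, -141.13417993,   62.        ]), array([ 526.99800643, -135.44204591,   62.        ]))
red (np.float64(174.68949126817145), array([ 515.11733135, -139.25274523,   55.        ]), array([ 497.29673387, -137.59628169,   55.        ]))
dial [ 537.79262655 -140.19359176] 36.09088518866995
ptr 140.5471644758995
[ 528.86612946 -132.64356363   62.        ]
```

```bash
python3 - <<'E'
from h import *
p=[537.55,-140.4]
movel(p+[52],frame=Rz(-4),max_speed=80); wait(.3); s=read_state(); print(s["eef_pos"],s["ft_force"])
g=movel(p+[33],max_speed=15,guard=4); s=read_state(); print(g,s["time"],s["eef_pos"],s["ft_force"],s["torque"])
if not g:
    g=movel(p+[24],max_speed=8,guard=4); s=read_state(); print(g,s["time"],s["eef_pos"],s["ft_force"],s["torque"])
E
```

```text
[ 537.71044381 -140.39457002   52.24372398] [-0.21656829 -0.216167   -0.79151944]
False 17.3167 [ 537.60285553 -140.4173047    33.08111887] [-0.22862877 -0.07446204 -0.84807749] [ 0.01622828  0.0173892  -0.00557413]
True 17.9667 [ 537.50258247 -140.39223532   28.45405516] [-0.2170739  -0.7032331   3.32918314] [-0.04369582 -0.01880812 -0.01239807]
```

```bash
python3 - <<'E'
from h import *
p=[537.55,-140.4]
for a in [-1.5,1,3.5,6,8.5,11]:
    movel(p+[28.6],frame=Rz(a),max_speed=20); s0=read_state()
    g=movel(p+[24.2],max_speed=10,guard=4); s=read_state(); print(a,g,round(s["time"],2),s["eef_pos"].round(2),s0["ft_force"].round(1),s["ft_force"].round(1),s["torque"].round(3))
    if s["eef_pos"][2]<26.5: break
E
```

```text
-1.5 False 18.81 [ 537.34 -140.47   24.1 ] [ 0.4 -0.8 -0.2] [-2.  -1.5 -1.6] [-0.451  0.468  0.055]
```

It dropped in at −1.5°. Now I seat it and turn it anticlockwise to the off mark.

```bash
python3 - <<'E'
from h import *
p=[537.4,-140.4]
g=movel(p+[22.5],max_speed=8,guard=4); s=read_state(); print(g,s["eef_pos"].round(2),s["ft_force"].round(1))
z=max(s["eef_pos"][2]+0.4,23.2)
for a in [8,18,28,36.5]:
    movel(p+[z],frame=Rz(a),max_speed=20); s=read_state(); print(a,round(s["time"],2),s["eef_pos"].round(2),s["ft_force"].round(1),s["torque"].round(3),np.degrees(np.arctan2(s["tool_rot"][1,0],s["tool_rot"][0,0])).round(1))
wait(.2)
c=snap("wrist","wt")
cv2.imwrite("pics/c8.png",cv2.resize(c["image"][200:420,200:440],None,fx=2.5,fy=2.5,interpolation=cv2.INTER_CUBIC))
snap("scene","st")
E
```

```text
True [ 537.38 -140.57   23.22] [-1.1  0.2  6.2]
8 19.35 [ 537.68 -140.21   23.73] [ 0.7  0.3 -0.9] [ 0.144 -0.136 -0.06 ] 7.8
18 19.68 [ 537.64 -140.03   23.61] [ 1.6  3.5 -1.8] [ 0.72  -0.489 -0.044] 17.7
28 20.0 [ 537.34 -140.2    23.57] [ 1.1  3.6 -0.1] [ 0.829 -0.236 -0.07 ] 27.6
36.5 20.3 [ 537.17 -140.33   23.53] [ 0.2  3.8 -0.2] [ 0.815 -0.112 -0.054] 36.2
```

View pics/c8.png

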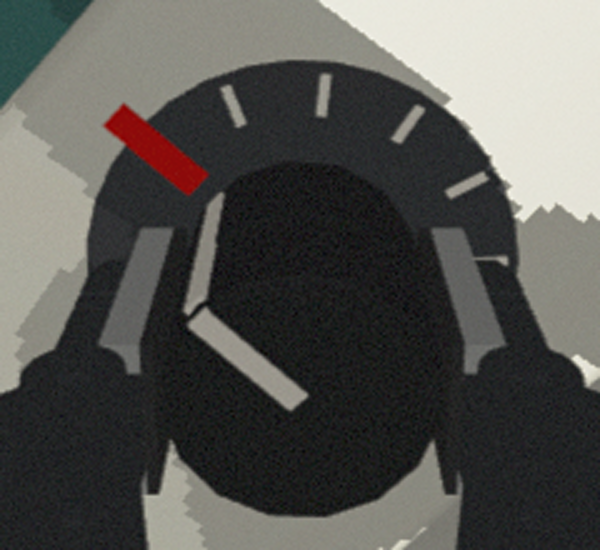

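View pics/st.png

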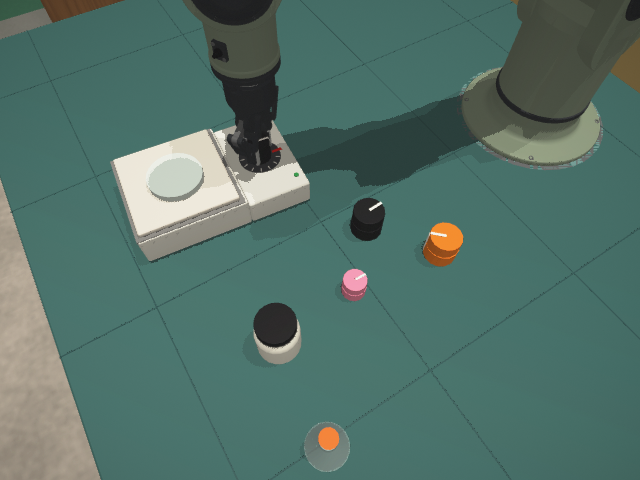

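The pointer's foot at c8 (217,196) sits just off the red mark's inner end at (198,184). I'll compute the remaining error before releasing.

```bash
python3 - <<'E'
from h import *
c=dict(np.load("wt.npz")); g=lambda u,v:(u/2.5+200,v/2.5+200)
S=np.array([537.5,-140.4]); an=lambda p:(np.degrees(np.arctan2(p[1]-S[1],p[0]-S[0]))%360, np.hypot(*(p[:2]-S)))
print("foot",an(onz(c,*g(217,197),56.5)),"foot19",an(onz(c,*g(217,197),58)))
a,b=onz(c,*g(198,184),55),onz(c,*g(115,115),55); print("red",an(a),an(b),np.degrees(np.arctan2(*(b-a)[1::-1])))
p,q=onz(c,*g(298,403),94.3),onz(c,*g(197,317),94.3); print("ptr dir",np.degrees(np.arctan2(*(q-p)[1::-1])))
E
```

```text
foot (np.float64(174.68115399037987), np.float64(19.057749589553868)) foot19 (np.float64(172.98849907793414), np.float64(19.388653299198708))
red (np.float64(176.91559379254608), np.float64(22.588357411519222)) (np.float64(175.48239438260046), np.float64(40.248487793917)) 173.65079553829761
ptr dir 171.62018171132652
```

```bash
python3 - <<'E'
from h import *
s=read_state(); z=s["eef_pos"][2]
movel([537.4,-140.4,23.5],frame=Rz(39),max_speed=20); wait(.2); s=read_state(); print(s["eef_pos"],s["ft_force"].round(1),s["torque"].round(3))
open_gripper(); wait(.2); s=read_state(); print(s["finger_gap"],s["ft_force"].round(1))
movel([537.4,-140.4,110],max_speed=100); wait(.3)
c=snap("wrist","wr"); t=snap("top","tr"); print(read_state()["time"],read_state()["eef_pos"])
cv2.imwrite("pics/c9.png",cv2.resize(c["image"][150:310,230:430],None,fx=3.5,fy=3.5,interpolation=cv2.INTER_CUBIC))
E
```

```text
[ 537.26142194 -140.40826984   23.45733369] [-0.2  4.1  0.7] [ 0.978  0.225 -0.069]
85.45767830163493 [-0.1 -0.1  1.3]
23.2 [ 537.34947696 -140.46928417  109.86859842]
```

View pics/c9.png

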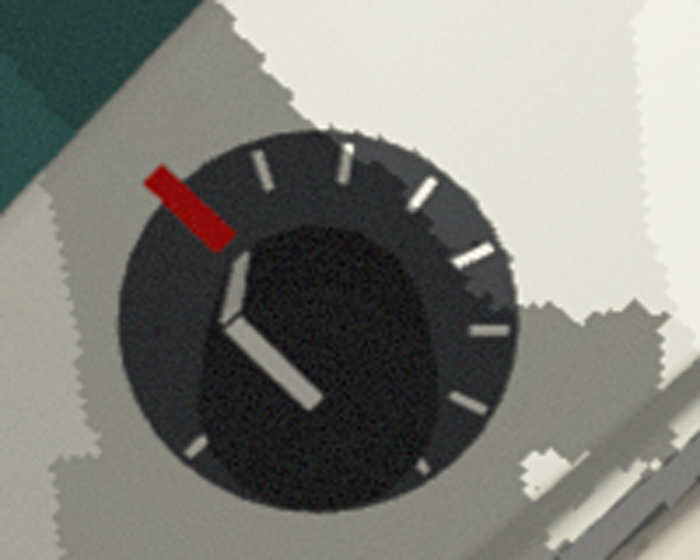

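```bash
python3 - <<'E'
from h import *
c=dict(np.load("wr.npz")); g=lambda u,v:(u/3.5+230,v/3.5+150)
S=np.array([537.6,-140.4]); an=lambda p:(np.degrees(np.arctan2(p[1]-S[1],p[0]-S[0]))%360, np.hypot(*(p[:2]-S)))
print("foot",an(onz(c,*g(243,253),57)))
a,b=onz(c,*g(226,243),55),onz(c,*g(154,175),55); print("red",an(a),an(b),np.degrees(np.arctan2(*(b-a)[1::-1])))
p,q=onz(c,*g(314,402),94),onz(c,*g(234,326),94); print("ptr",np.degrees(np.arctan2(*(q-p)[1::-1])))
for n,roi in (("wr",(280,210,360,300)),("tr",(440,205,478,250))):
    d=dict(np.load(n+".npz")); T=d["cam_to_world"];R=d["range_z"]; vv,uu=np.mgrid[:480,:640]
    P=np.stack([(uu-d["cx"])/d["fx"]*R,-(vv-d["cy"])/d["fy"]*R,-R],-1)@T[:3,:3].T+T[:3,3]
    if n=="wr": print("top z",np.median(P[262:285,305:335,2]), np.percentile(P[262:285,305:335,2],[5,95]))
    if n=="wr": print(knobtop(d,roi,94))
E
```

```text
foot (np.float64(173.10977746633085), np.float64(19.384306622181274))
red (np.float64(176.46308567357528), np.float64(22.536250363611646)) (np.float64(175.4568644815934), np.float64(40.02330989748428)) 174.16065377032186
ptr 173.49045851905225
top z 93.96509312371377 [93.02339487 94.94767503]
(((320.37628173828125, 262.67633056640625), (66.50586700439453, 69.16334533691406), 98.36688995361328), array([ 536.4, -139.8,   94. ]))
```

View pics/tr.png

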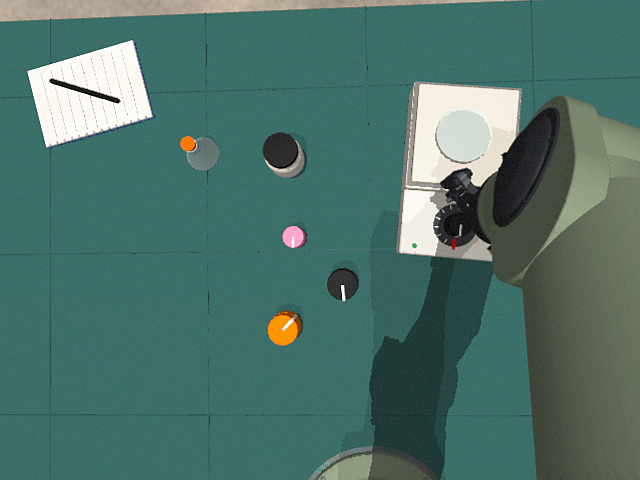

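The released knob's top is at z≈94.0 mm, which is home. It sits on the shaft with the pointer about 1–3° from the off mark, against 15° allowed. The other objects haven't moved and the gripper is clear, so I'm handing in.

```bash
python3 -c "
from h import *
finish_job(); print('done')"
```

```text
the job is handed in; nothing more can be done
done
```

The knob is back on its shaft, dropped fully home, turned to the off mark and released. The job is handed in at about 23 s of the 70 s allowed; no verdict was reported.

**What I did**
- I picked up the small black knob and lowered it onto the shaft under a force guard until it rode on the key.
- I turned it slightly anticlockwise until it dropped, seated it with about 6 N, then turned it about 40° anticlockwise to the off mark and let go.

**Last checks**
- **Height:** the knob's top is at z = 94.0 mm, which puts its underside about 1 mm above the deck.
- **Centring:** the knob's top was measured at (536.4, −139.8) and the shaft at about (537.6, −140.4). That is about 1.3 mm apart, within calibration error.
- **Pointer:** its direction measured 173–173.5°. The off mark measured 174–176°, so the error is about 1–3° (1 mm or less at the foot, against 4.5 mm allowed).
- **Forces:** the wrist readings I took on the shaft were about 6 N at most, against the 25 N limit.
- **Bystanders:** the flask, jar and dish look unmoved in the last top picture, and the gripper is well clear.

**What disagreed**
- **Finger length:** the first grasp closed on air. The wrist depth showed the shut finger ends about 40 mm behind the reported TCP, not at it. The second grasp allowed for this and held.
- **Cameras:** the top and wrist cameras differed by 2–3 mm, so I relied on the wrist camera, which agreed with the held knob to within about 0.4 mm.

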